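# Reset the slope dial of a bench meter

### The arm

A 6-joint arm with a two-finger parallel gripper is mounted at the origin on the work surface. World frame = base frame: x ahead of the robot, y to its left, z up, the work surface at z = 0. Lengths are in m, angles in rad, forces in N, time in s.
With the tool pointing down it reaches from about 0.325 to 0.9 m from the base axis. Payload 3.5 kg.
Tool frame: the origin (TCP) lies at the very end of the fingers, on their centre line; the grasp point (between the pads) lies 19 mm behind it; z points along the fingers, x is the direction in which the jaws open and shut, and the axes are right-handed (so a half turn about z gives the same grasp; the last joint's range is limited). The gripper opens to 85 mm and grips with 20 to 120 N. Pads are 22 mm wide; open, the fingers measure 114 mm over their backs; the gripper's body (76 mm by 85 mm) begins 54 mm behind the grasp point. The pads swing forward as they close: fully open they stand 13 mm farther back than shut.
Start: joints at [-1.437, 0.276, -0.026, 1.268, 0, 1.467], TCP at [0.147, -0.608, 0.231] pointing down, gripper open.
Joint ranges: [-3.12, 3.12], [-0.85, 1.88], [-1.08, 1.24], [-1.95, 2.15], [-1.57, 1.53], [-3.14, 3.14]. Speed limits (rad/s): [2.57, 2.57, 3.14, 3.14, 3.14, 3.14].

### API

Orientations are given as a rotation vector (axis times angle).
In Python, from cell import move_to, servo_line, goto_joints, command_gripper, hold, solve_ik, state, snapshot, camera_info, PlanningError, hand_in gives the robot as it stands. The module is installed in compiled form; this text tells all that it offers. Calls block until the motion is done:
- move_to(position, orientation): joint-space move of the TCP to a pose.
- servo_line(position, rotation=None, rate=0.15): straight line of the TCP; rotation=None keeps the orientation; rate is the mean speed in m/s.
- goto_joints(angles): joint-space move.
- command_gripper(opening): opening from 0.0 (shut) to 1.0 (fully open); the grip force is fixed at half the most; returns when the fingers have stopped.
- hold(seconds).
- solve_ik(position, orientation): joint angles nearest the present ones, or None.
- state(): the state.
- snapshot(name): name is "side" or "top" or "wrist"; returns (picture, depth): 420x560x3 uint8, blue, green, red; 420x560 float32, m along the optical axis (not along the pixel's ray), 0 where there is no reading.
- camera_info(name): a dict with "fx", "fy", "cx", "cy" (pixels), "k1" (the pictures are not rectified: a ray, as slopes to the right and down, at radius r is drawn at 1 + k1 r^2 times it, then the intrinsics apply), "R" (3x3) and "t" (3): a world point X has camera coordinates R X + t. Camera axes: x right, y down, z forward; pixel columns grow to the right and rows downward; lengths in m; the calibration is good to about 2 mm. A picture is of the moment at which its call begins: read the wrist's pose just before it. camera_info takes no time and is no camera call; for the wrist camera it gives the pose at the moment of the call.
A pose or a line that the arm cannot do raises PlanningError and nothing moves.
- hand_in(): hands the job in, once; it reports no verdict.
The state is a dict: "time": time; "joint_positions": joint angles; "qvel": joint speeds; "joint_efforts": joint torques, N m; "tool_pos": TCP position; "eef_rot": TCP orientation; "force": force on the tool from outside, world axes, zero at the start; "torque": the same for the moment, N m; "opening": opening from 0.0 (shut) to 1.0 (fully open).
Only numpy, scipy, OpenCV 4.12 (cv2) and the standard library are available. Lean on these libraries where they do the work, as an engineer would, in place of code of your own. Each camera call takes 0.05 s, during which the arm holds its last target.

### The job

Reset the slope trim on the bench meter: turn the teal dial clockwise to its end stop without forcing it, then turn it back exactly four clicks and let go of it. Then gently press the orange store key all the way down and release it, leaving the grey dial and everything else on the bench as it is.

Things in the scene. Friction and masses are not known exactly. Their poses are not given: they have to be found in the camera images.
- meter: Beige bench meter, fixed, 200 mm deep (x), 320 mm wide (y); its flat top is 60 mm above the table. Origin at the centre of its underside, on the table; x points from its front edge to the raised display strip at the back (which is 15 mm higher than the top), z up. The two dials stand on its left and right thirds (either way round), the key between them near the front edge.
- slope_grip (a point): Middle of the teal slope dial's upright grip bar, on the dial's vertical turning axis, 42 mm above the meter's top. The bar is 44 mm long, 14 mm thick; its top is 10 mm above this point, and the dial's disc (48 mm across) has its upper face 22 mm below it, on a round fixed collar 66 mm across. Turns with the dial: x along the bar towards its white line, z up.
- slope: The teal dial; origin on its axis, 30 mm below slope_grip, same axes. Clockwise from above leads to an end stop, whose direction differs every time and cannot be seen; at the start it is 2 to 6 clicks away. 20 clicks a turn, 18 degrees (0.314 rad) each; the stop is click zero. A click takes about 0.05 N m; let go, it settles in the nearest click. Over 0.5 N m strains the stop.
- temp_grip (a point): Grey temperature dial of the same shape and size as the teal one, not to be turned: the middle of its grip bar, on its axis, x along the bar towards its white line.
- temp_tip (a point): Outer top end of the grey dial's bar, at its white line, 22 mm from that dial's axis.
- store_top (a point): Centre of the top face of the orange round store key, 24 mm across, 23 mm above the meter's top; up, it stands 10 mm proud of its round housing (40 mm across). It is pushed straight down.
- store (a joint): Travel of the orange store key: 0 up, 0.006 m fully down; a spring brings it back up. Fully down takes about 5 N; it must not be pressed with more than 25 N.
- vial: Small amber vial standing on the meter, 24 mm across, 42 mm high; origin at the centre of its underside. Bystander.
- beaker: Empty glass beaker, 66 mm across, 85 mm high; origin at the centre of its underside. Bystander.
- buffer_a: White buffer bottle with red cap, 48 mm across, 105 mm high; origin at the centre of its underside. Bystander.
- buffer_b: White buffer bottle with yellow cap, 48 mm across, 105 mm high; origin at the centre of its underside. Bystander.
- wash: Clear bottle with blue cap, 58 mm across, 150 mm high; origin at the centre of its underside. Bystander.
- dish: Flat glass dish, 90 mm across, 14 mm high; origin at the centre of its underside. Bystander.
- driver: Small screwdriver with green handle, 130 mm long, lying; x from handle to tip. Bystander.

How it is judged:
By the outcome, as a careful person would: the job done as asked, in the order asked, and still so for the second after the job is handed in, with the robot touching nothing.
It also fails if it takes over 72 s, if anything falls off the work surface, if the arm or the gripper's body presses on something with over 40 N, if the wrist force passes 120 N, or if a joint passes its speed limit or range.

## Working session

There is one attempt and no reset: what is moved stays moved. The work goes in short steps, each a Python script; the robot and the scene stay as the last script left them, time stands still between calls to the robot, and variables do not carry over. Pictures are saved under pics/ and viewed, and the job is handed in when it is done.

```bash
mkdir -p pics; ls; python3 - <<'E'
from cell import *
import cv2
for n in ("top","side"):
    p,d=snapshot(n); cv2.imwrite(f"pics/{n}0.png",p)
    c=camera_info(n); print(n,{k:(v if not hasattr(v,'tolist') else v.tolist()) for k,v in c.items()})
s=state(); print(s)
E
```

```text
pics
top {'fx': 411.3442385802489, 'fy': 411.3442385802489, 'cx': 274.3755293161538, 'cy': 206.02525148986936, 'k1': -0.054673199503260245, 'R': [[-0.024447113978354255, -0.9996481866944625, -0.010287927711769545], [-0.9985695916958548, 0.024907644944595013, -0.04731151829826558], [0.04755112152728348, 0.009116581694211477, -0.9988272016618841]], 't': [0.06969842492495497, 0.5735321515381432, 1.095340145789821]}
side {'fx': 469.0676005826383, 'fy': 469.0676005826383, 'cx': 278.86116442673745, 'cy': 214.1581187990467, 'k1': 0.026637760850361045, 'R': [[-0.9605252938429998, -0.2778058323500473, 0.014665585570187644], [-0.17865847788500186, 0.5755931283725129, -0.7979810140912867], [0.21324236954140574, -0.7691010792364297, -0.6025041259192548]], 't': [0.5755528402199995, 0.16579422785410844, 0.908718215611027]}
{'time': 0.1, 'joint_positions': array([-1.43743953e+00,  2.77074145e-01, -2.77631195e-02,  1.26800177e+00,
       -7.81833094e-07,  1.46737344e+00]), 'qvel': array([-2.90420955e-05, -1.04862368e-03,  5.60162686e-04,  1.29425898e-03,
        3.08266913e-04, -1.19100964e-03]), 'joint_efforts': array([ 8.83680218e-05, -4.46708393e+01,  2.96128821e+01,  8.48416763e-03,
       -1.68657125e-04, -1.36065930e-05]), 'tool_pos': array([ 0.14648889, -0.60685412,  0.2302517 ]), 'eef_rot': array([-2.46715583e+00,  1.94262917e+00,  2.30238843e-03]), 'force': array([ 0.13827554, -0.22616913,  0.17210605]), 'torque': array([-0.00068834,  0.00291534,  0.0362549 ]), 'opening': 1.0022608145001086}
```

View pics/top0.png

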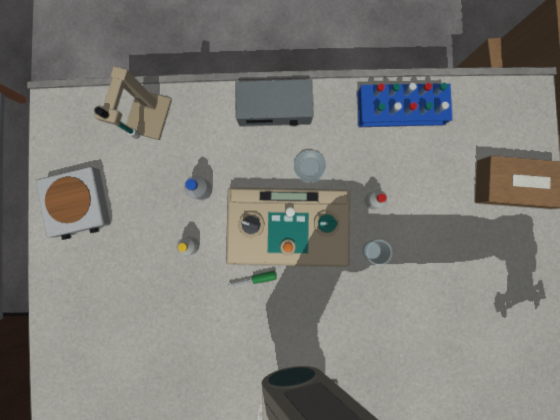

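View pics/side0.png

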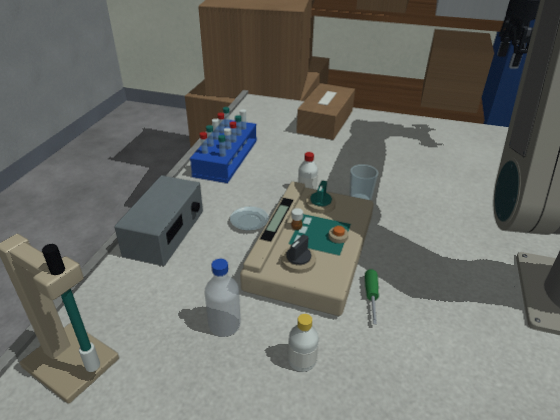

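The top view shows the teal dial near (327,223), the orange key at (288,247), the grey dial at (250,224) and the vial at (290,212). Next I'll measure these with rays and zoom in.

```bash
cat > h.py <<'E'
from cell import *
import cv2, numpy as np
from scipy.spatial.transform import Rotation as Rn
def ray(c,u,v):
    K=np.array([[c['fx'],0,c['cx']],[0,c['fy'],c['cy']],[0,0,1]])
    p=cv2.undistortPoints(np.array([[[u,v]]],float),K,np.array([c['k1'],0,0,0.]))[0,0]
    R=np.array(c['R']);t=np.array(c['t'])
    return -R.T@t, R.T@np.array([p[0],p[1],1])
def onz(c,u,v,z):
    o,d=ray(c,u,v); return o+d*(z-o[2])/d[2]
def pix(c,X):
    K=np.array([[c['fx'],0,c['cx']],[0,c['fy'],c['cy']],[0,0,1]])
    R=np.array(c['R']);t=np.array(c['t'])
    return cv2.projectPoints(np.array([X],float),cv2.Rodrigues(R)[0],t,K,np.array([c['k1'],0,0,0.]))[0][0,0]
def down(yaw): # tool z down, tool x at angle yaw in the world
    return (Rn.from_euler('z',yaw)*Rn.from_euler('x',np.pi)).as_rotvec()
def mask(p,lo,hi):
    return cv2.inRange(cv2.cvtColor(p,cv2.COLOR_BGR2HSV),lo,hi)
def blobs(m,amin=20):
    n,l,s,c=cv2.connectedComponentsWithStats(m)
    return [(s[i].tolist(),c[i].round(2).tolist()) for i in range(1,n) if s[i,4]>=amin]
E
python3 - <<'E'
from h import *
p=cv2.imread("pics/top0.png"); c=camera_info("top")
cv2.imwrite("pics/top0z.png",cv2.resize(p[175:285,215:365],None,fx=5,fy=5,interpolation=cv2.INTER_CUBIC))
for n,u,v,z in [("teal",327,222,.112),("grey",250,224,.112),("key",288,246.5,.083),("c1",229,265,.06),("c2",349,265,.06)]:
    print(n,onz(c,u,v,z))
print([ (n,Rn.from_rotvec(state()['eef_rot']).as_matrix().round(3).tolist()) for n in 'a'])
w=camera_info("wrist"); print(w, -np.array(w['R']).T@w['t'])
E
```

```text
teal [ 0.52797787 -0.07345817  0.112     ]
grey [0.52773475 0.11553122 0.112     ]
key [0.46895607 0.02308845 0.083     ]
c1 [0.42383443 0.17560744 0.06      ]
c2 [ 0.41641987 -0.13292236  0.06      ]
[('a', [[0.235, -0.972, -0.0], [-0.972, -0.235, 0.002], [-0.002, -0.0, -1.0]])]
{'fx': 354.322375576784, 'fy': 354.322375576784, 'cx': 283.5543525209957, 'cy': 207.5550885257232, 'k1': -0.06436108820162897, 'R': array([[ 0.23499186, -0.97199304, -0.00289009],
       [-0.92064487, -0.22352948,  0.32007435],
       [-0.31175606, -0.07255412, -0.94738802]]), 't': array([-0.62256477, -0.04353792,  0.38114996])} [ 0.2250405  -0.58720663  0.37323301]
```

View pics/top0z.png

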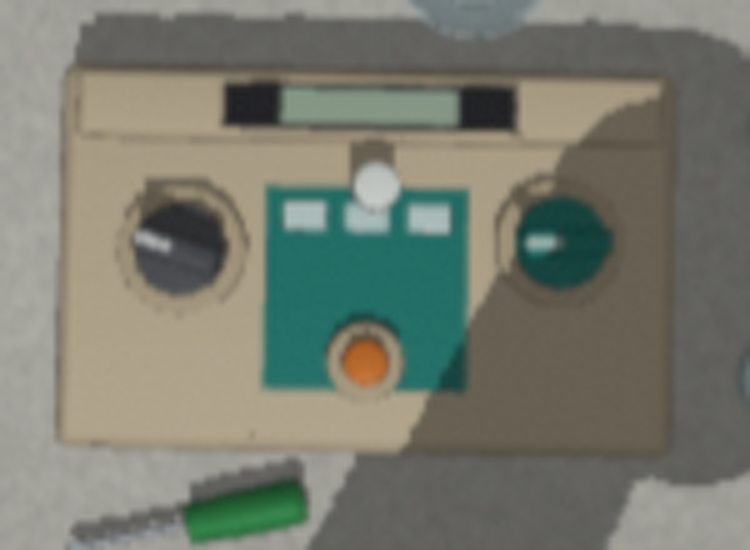

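```bash
python3 - <<'E'
from h import *
move_to([0.49,0.0,0.27],down(-np.pi/2))
s=state(); print(s['time'],s['tool_pos'],s['joint_positions'],s['force'],s['torque'])
c=camera_info("wrist"); p,d=snapshot("wrist"); cv2.imwrite("pics/w1.png",p); np.savez("w1.npz",d=d,**c)
for y in np.arange(-3.4,3.5,.4):
    q=solve_ik([0.528,-0.073,0.16],down(y)); print(round(y,2),None if q is None else np.round(q,2))
E
```

```text
2.5833 [ 0.49015656 -0.00058179  0.26995867] [-1.33051038e-01  1.67336065e-02 -2.48307082e-01  1.30571971e+00
 -1.82186638e-04  3.00947455e+00] [-0.40557144 -0.04249284 -0.26382709] [ 0.02059218 -0.00770813 -0.05148735]
-3.4 [-0.26  0.16 -0.32  1.08  0.   -1.57]
-3.0 [-0.26  0.16 -0.32  1.08  0.   -1.97]
-2.6 [-0.26  0.16 -0.32  1.08  0.   -2.37]
-2.2 [-0.26  0.16 -0.32  1.08  0.   -2.77]
-1.8 [-0.26  0.16 -0.32  1.08  0.    3.11]
-1.4 [-0.26  0.16 -0.32  1.08  0.    2.71]
-1.0 [-0.26  0.16 -0.32  1.08  0.    2.31]
-0.6 [-0.26  0.16 -0.32  1.08  0.    1.91]
-0.2 [-0.26  0.16 -0.32  1.08  0.    1.51]
0.2 [-0.26  0.16 -0.32  1.08  0.    1.11]
0.6 [-0.26  0.16 -0.32  1.08  0.    0.71]
1.0 [-0.26  0.16 -0.32  1.08  0.    0.31]
1.4 [-0.26  0.16 -0.32  1.08  0.   -0.09]
1.8 [-0.26  0.16 -0.32  1.08  0.   -0.49]
2.2 [-0.26  0.16 -0.32  1.08  0.   -0.89]
2.6 [-0.26  0.16 -0.32  1.08  0.   -1.29]
3.0 [-0.26  0.16 -0.32  1.08  0.   -1.69]
3.4 [-0.26  0.16 -0.32  1.08  0.   -2.09]
```

View pics/w1.png

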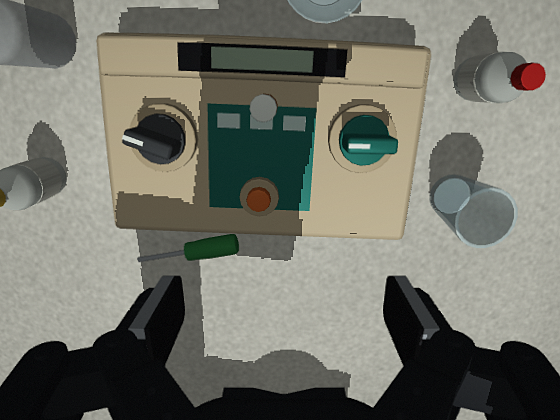

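The wrist view shows the teal bar with its top face from (342,146) to (397,146) and the white line at the left. The grey dial is at (155,140), the key at (258,200) and the vial at (263,107). I'll zoom in and measure.

```bash
python3 - <<'E'
from h import *
p=cv2.imread("pics/w1.png"); c=dict(np.load("w1.npz")); d=c.pop('d')
cv2.imwrite("pics/w1z.png",cv2.resize(p[100:185,320:420],None,fx=7,fy=7,interpolation=cv2.INTER_CUBIC))
cv2.imwrite("pics/w1k.png",cv2.resize(p[165:225,220:300],None,fx=8,fy=8,interpolation=cv2.INTER_CUBIC))
for u,v in [(370,147),(390,146),(258,200),(350,185),(263,107),(140,140)]:
    o,r=ray(c,u,v); print(u,v,(o+r*d[v,u]).round(4))
# points by height band from depth
vv,uu=np.mgrid[0:420,0:560]
K=np.array([[c['fx'],0,c['cx']],[0,c['fy'],c['cy']],[0,0,1]],float)
und=cv2.undistortPoints(np.stack([uu,vv],-1).reshape(-1,1,2).astype(float),K,np.array([c['k1'],0,0,0.]))[:,0]
X=(np.c_[und,np.ones(len(und))]*d.reshape(-1,1)-c['t'])@c['R']
X=X.reshape(420,560,3)
X[d==0]=np.nan
m=((abs(X[...,2]-.112)<.004)&(vv<260)).astype(np.uint8)
for b in blobs(m,60):
    (x,y,w,h,a),_=b
    P=X[y:y+h,x:x+w][m[y:y+h,x:x+w]>0]
    r=cv2.minAreaRect((P[:,:2]*1000).astype(np.float32))
    print(b,P.mean(0),r)
E
```

```text
370 147 [ 0.5236 -0.0734  0.1123]
390 146 [ 0.5244 -0.0908  0.1114]
258 200 [0.4675 0.025  0.0843]
350 185 [ 0.4762 -0.0683  0.0605]
263 107 [0.556  0.0176 0.1025]
140 140 [0.53   0.1226 0.112 ]
([122, 129, 52, 30, 825], [147.05, 143.95]) [0.52659061 0.11681161 0.11208425] ((525.903076171875, 117.27837371826172), (43.7326545715332, 14.608979225158691), 68.76583099365234)
([347, 137, 51, 17, 802], [371.82, 145.18]) [ 0.5251159  -0.07500934  0.11188718] ((524.7894897460938, -75.94415283203125), (44.10652542114258, 13.970922470092773), 89.31643676757812)
```

View pics/w1z.png

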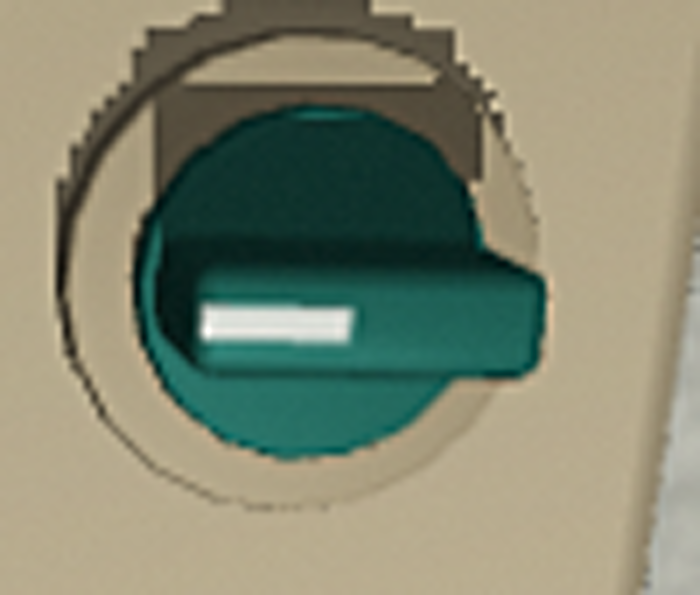

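View pics/w1k.png

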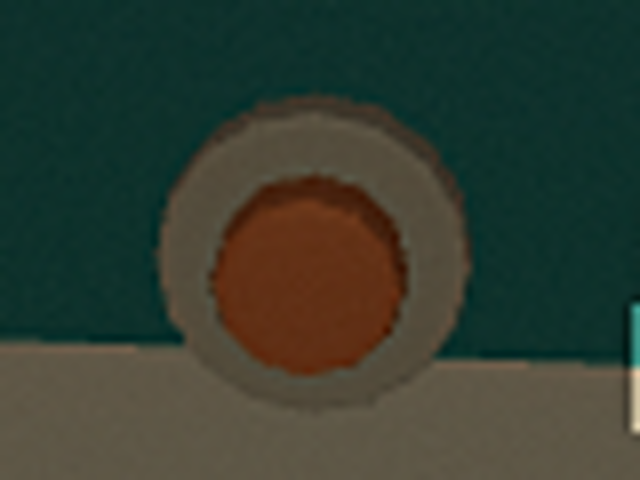

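The depth points give the teal bar as 44.1 x 14.0 mm at z 0.112. Its centre is (0.525,-0.076) with the line at 89.3°, which fits the given sizes. I'll take a second view from the grasp orientation to confirm.

```bash
cat >> h.py <<'E'
def cloud(c,d):
    vv,uu=np.mgrid[0:420,0:560]
    K=np.array([[c['fx'],0,c['cx']],[0,c['fy'],c['cy']],[0,0,1]],float)
    und=cv2.undistortPoints(np.stack([uu,vv],-1).reshape(-1,1,2).astype(float),K,np.array([c['k1'],0,0,0.]))[:,0]
    X=((np.c_[und,np.ones(len(und))]*d.reshape(-1,1)-c['t'])@np.array(c['R'])).reshape(420,560,3)
    X[d==0]=np.nan
    return X
def bars(X,near,tol=.003,z=.112,rad=.04):
    m=((abs(X[...,2]-z)<tol)&(np.hypot(X[...,0]-near[0],X[...,1]-near[1])<rad)).astype(np.uint8)
    for b in blobs(m,60):
        (x,y,w,h,a),_=b
        P=X[y:y+h,x:x+w][m[y:y+h,x:x+w]>0]
        print(b,P.mean(0).round(4),cv2.minAreaRect((P[:,:2]*1000).astype(np.float32)))
E
python3 - <<'E'
from h import *
command_gripper(0.5)
move_to([0.525,-0.0757,0.21],down(np.radians(179.3)))
s=state(); print(s['time'],s['tool_pos'],s['joint_positions'],s['force'],s['torque'],s['opening'])
c=camera_info("wrist"); p,d=snapshot("wrist"); cv2.imwrite("pics/w2.png",p)
bars(cloud(c,d),(.525,-.0757))
c=camera_info("top"); p,d=snapshot("top"); cv2.imwrite("pics/t2.png",p)
E
```

```text
7.125 [ 0.52498998 -0.07566836  0.21002102] [-2.65053358e-01  1.22071855e-01 -2.62290336e-01  1.18642920e+00
  2.97304645e-06 -1.82361717e+00] [-0.61838381 -0.58620245 -0.231046  ] [0.07864907 0.05157421 0.06015295] 0.4957291555295438
([272, 177, 20, 59, 1090], [281.91, 205.51]) [ 0.5244 -0.0772  0.1121] ((524.6354370117188, -76.44599151611328), (43.4632453918457, 13.571649551391602), 89.74452209472656)
```

View pics/w2.png

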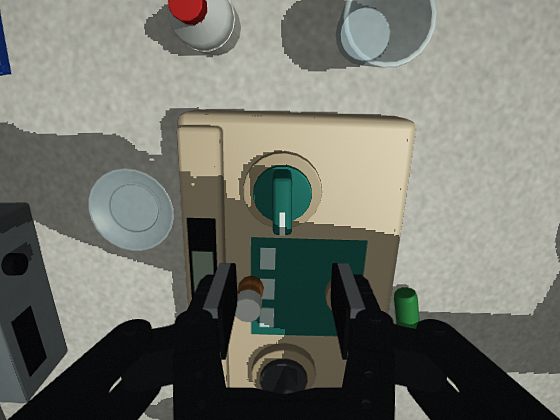

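The second view agrees within 1 mm: the bar is upright in the picture from (282,168) to (282,236). Descending and gripping.

```bash
python3 - <<'E'
from h import *
servo_line([0.5247,-0.0761,0.0865],down(np.radians(179.5)),rate=0.08)
s=state(); print(s['time'],s['tool_pos'],s['force'],s['torque'])
command_gripper(0.0)
s=state(); print(s['time'],s['tool_pos'],s['joint_positions'],s['force'],s['torque'],s['opening'])
t=[state()['torque'][2]]
q=s['joint_positions'].copy()
for i in range(2):
    q[5]+=0.03; goto_joints(q); s=state(); print(round(s['time'],2),round(s['joint_positions'][5],4),s['torque'].round(3),s['force'].round(2))
E
```

```text
8.9167 [ 0.52522726 -0.07624776  0.08706638] [-0.36287505 -0.30149989  0.6508176 ] [ 0.0527438  -0.00068584 -0.00921811]
9.2833 [ 0.5260766  -0.07617342  0.08719873] [-2.65855940e-01  2.31700823e-01 -4.12133072e-01  9.24275747e-01
  7.60868726e-04 -1.82806157e+00] [3.55979143 0.80687856 0.28649256] [ 0.15737341 -0.50064989 -0.03376822] 0.1470917309609442
9.53 -1.7985 [ 0.088 -0.193 -0.025] [ 2.11 -0.31 -0.07]
9.78 -1.7688 [ 0.185 -0.275 -0.058] [ 1.38  0.06 -0.21]
```

```bash
cat > turn.py <<'E'
from h import *
import sys
q=state()['joint_positions'].copy()
q0=np.load('q0.npy') if len(sys.argv)>2 else None
J0=-1.828
def step(j):
    q[5]=j; goto_joints(q); s=state()
    print(round(s['time'],2),round(j-J0,3),round((s['joint_positions'][5]-J0)/.31416,3),s['torque'].round(3),s['force'].round(1)); return s
k=int(sys.argv[1])
j=q[5]
stop=False
while j<J0+k*.31416-.09: 
    j=min(j+.08,J0+k*.31416-.09+1e-9); s=step(j)
    if abs(s['torque'][2])>.2: stop=True;break
while not stop and j<J0+k*.31416+.08:
    j+=.017; s=step(j)
    if abs(s['torque'][2])>.2: stop=True
print("STOP",stop)
E
python3 turn.py 2
```

```text
10.03 0.139 0.436 [ 0.082 -0.25  -0.039] [2.9 0.2 0.2]
10.28 0.219 0.688 [ 0.02  -0.274  0.029] [ 2.1  0.5 -1.2]
10.53 0.299 0.942 [ 0.048 -0.29   0.066] [ 2.3  0.4 -1. ]
10.78 0.379 1.197 [ 0.169 -0.39  -0.036] [ 3.1  0.9 -1.5]
11.03 0.459 1.451 [ 0.073 -0.483 -0.068] [ 3.2 -0.2 -1.6]
11.28 0.538 1.702 [ 0.065 -0.541  0.066] [ 3.2  0.1 -1.9]
11.53 0.555 1.763 [ 0.005 -0.667 -0.01 ] [ 3.2  0.8 -3.2]
11.78 0.572 1.82 [ 0.028 -0.691  0.027] [ 4.8  0.  -1.8]
12.03 0.589 1.875 [ 0.013 -0.811  0.035] [ 4.4 -0.3 -2.5]
12.28 0.606 1.93 [ 0.031 -0.979  0.01 ] [ 5.1  0.2 -2.4]
12.53 0.623 1.984 [ 0.078 -0.911 -0.026] [ 4.5 -0.2 -3.2]
12.78 0.64 2.038 [ 0.056 -0.892 -0.001] [ 5.4 -0.3 -3.9]
13.03 0.657 2.092 [ 0.045 -0.896 -0.051] [ 4.9  0.1 -3.4]
13.28 0.674 2.146 [ 0.021 -0.892 -0.048] [ 5.1 -1.1 -2.7]
13.53 0.691 2.2 [ 0.059 -0.966 -0.038] [ 4.9 -0.1 -3.3]
13.78 0.708 2.255 [ 0.073 -0.876 -0.066] [ 5.5 -0.7 -3.7]
STOP False
```

```bash
sed -i 's/^stop=False/stop=False; print(state()["tool_pos"])/' turn.py; python3 turn.py 3
```

```text
[ 0.52635291 -0.07616092  0.08720874]
14.03 0.788 2.503 [-0.    -0.819 -0.018] [ 5.4 -0.9 -3.9]
14.28 0.852 2.705 [ 0.018 -0.904  0.026] [ 4.4 -1.4 -3.5]
14.53 0.869 2.764 [-0.045 -0.911  0.026] [ 5.4 -0.6 -4.1]
14.78 0.886 2.818 [-0.05  -0.886  0.049] [ 5.1  0.5 -3.2]
15.03 0.903 2.872 [-0.091 -0.933  0.014] [ 4.6 -0.5 -3.3]
15.28 0.92 2.927 [-0.042 -0.868 -0.004] [ 5.4 -0.7 -3.1]
15.53 0.937 2.981 [-0.051 -0.92  -0.039] [ 4.6 -1.5 -3.1]
15.78 0.954 3.035 [-0.052 -0.943 -0.045] [ 5.2 -0.2 -3. ]
16.03 0.971 3.089 [ 0.004 -0.915  0.022] [ 4.5 -0.2 -2.9]
16.28 0.988 3.144 [-0.035 -0.941 -0.069] [ 5.  -0.3 -3.1]
16.53 1.005 3.197 [ 0.004 -0.933 -0.012] [ 5.3  0.1 -3.8]
16.78 1.022 3.252 [-0.017 -0.957 -0.046] [ 6.3 -0.  -4.2]
STOP False
```

```bash
python3 turn.py 4; python3 - <<'E'
from h import *
p,d=snapshot("wrist"); cv2.imwrite("pics/w3.png",p)
E
```

```text
[ 0.52649193 -0.07624511  0.08724708]
17.03 1.102 3.498 [-0.029 -0.921 -0.035] [ 4.9 -1.  -3.1]
17.28 1.167 3.704 [-0.079 -0.948  0.053] [ 4.2 -1.3 -3.4]
17.53 1.184 3.759 [-0.026 -0.982 -0.018] [ 4.7 -0.9 -2.1]
17.78 1.201 3.813 [-0.088 -0.969  0.019] [ 5.3 -1.  -4. ]
18.03 1.218 3.867 [-0.088 -0.937  0.015] [ 5.1 -0.5 -4.1]
18.28 1.235 3.921 [-0.013 -0.879 -0.015] [ 5.2 -1.1 -3.7]
18.53 1.252 3.975 [-0.071 -0.955 -0.023] [ 6.  -1.  -3.7]
18.78 1.269 4.029 [-0.058 -0.909  0.005] [ 4.1 -1.8 -2.6]
19.03 1.286 4.083 [-0.045 -0.981 -0.028] [ 4.8 -0.5 -3.6]
19.28 1.303 4.138 [-0.059 -0.975 -0.075] [ 5.1 -1.1 -3. ]
19.53 1.32 4.192 [-0.028 -0.987 -0.078] [ 5.5 -0.9 -3. ]
19.78 1.337 4.246 [-0.034 -0.926 -0.041] [ 4.8 -0.8 -3.1]
STOP False
```

View pics/w3.png

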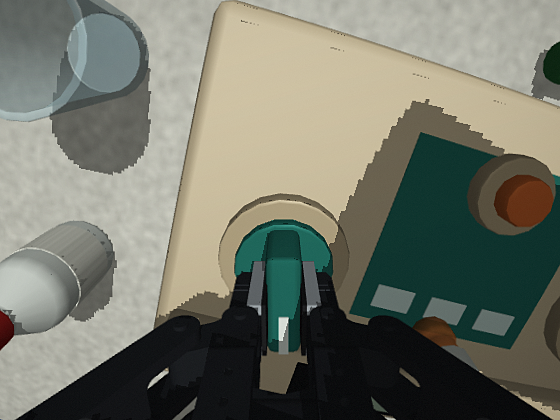

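The picture shows the bar at (283,290) still parallel to the pads and turning with the tool. Continuing.

```bash
python3 turn.py 5
```

```text
[ 0.52659658 -0.07638564  0.08723814]
20.08 1.414 4.49 [ 0.014 -0.923 -0.052] [ 5.9 -0.9 -3.5]
20.33 1.481 4.703 [-0.131 -0.98   0.054] [ 5.4 -0.5 -4. ]
20.58 1.498 4.762 [-0.141 -0.935  0.08 ] [ 4.3 -1.4 -3.7]
20.83 1.515 4.816 [-0.087 -0.977 -0.007] [ 4.7 -0.5 -3.6]
21.08 1.532 4.87 [-0.122 -0.975  0.017] [ 4.3 -0.9 -3.8]
21.33 1.549 4.925 [-0.094 -0.91  -0.008] [ 5.6 -1.1 -4. ]
21.58 1.566 4.979 [-0.122 -0.967 -0.031] [ 5.2 -1.6 -2.9]
21.83 1.583 5.033 [-0.102 -0.934  0.026] [ 4.4 -1.2 -3.2]
22.08 1.6 5.087 [-0.095 -0.97  -0.017] [ 5.1 -1.  -4.4]
22.33 1.617 5.141 [-0.088 -1.038 -0.049] [ 4.8 -1.2 -3.8]
22.58 1.634 5.195 [-0.124 -1.004 -0.048] [ 5.4 -0.9 -4. ]
22.83 1.651 5.25 [-0.151 -0.978 -0.008] [ 3.8 -0.9 -4.3]
STOP False
```

```bash
sed -i 's/j+=.017/j+=.010/; s/>\.2: stop=True$/>.15: stop=True/' turn.py; python3 turn.py 6
```

```text
[ 0.52663294 -0.07651659  0.08721671]
23.08 1.729 5.495 [-0.011 -0.959 -0.02 ] [ 4.8 -1.1 -3.3]
23.33 1.795 5.703 [-0.186 -0.983  0.253] [ 4.6 -0.4 -3.3]
STOP True
```

Torque rose to +0.25 N m at 5.70 click units, so this should be the stop. I'll back off in small steps and approach again to locate the contact and confirm it.

```bash
python3 - <<'E'
from h import *
s=state();q=s['joint_positions'].copy(); print(s['time'],s['torque'])
j=-1.828+1.795
for dj in [0,-.01,-.02,-.03,-.05,-.03,-.01,.0,.006]:
    q[5]=j+dj; goto_joints(q); T=[]
    for i in range(3): T.append(state()['torque'][2]); hold(.02)
    s=state(); print(round(s['time'],2),dj,round(s['joint_positions'][5],4),np.round(T,3),s['tool_pos'].round(4))
    if np.mean(T)>.33: break
E
```

```text
23.3333 [-0.18571532 -0.9830473   0.2527227 ]
23.63 0 -0.0339 [0.304 0.317 0.305] [ 0.5266 -0.0765  0.0872]
23.93 -0.01 -0.0432 [0.249 0.251 0.299] [ 0.5266 -0.0766  0.0872]
24.23 -0.02 -0.053 [0.206 0.257 0.198] [ 0.5267 -0.0766  0.0872]
24.53 -0.03 -0.063 [0.147 0.148 0.096] [ 0.5266 -0.0766  0.0872]
24.83 -0.05 -0.0826 [0.056 0.068 0.047] [ 0.5266 -0.0766  0.0872]
25.13 -0.03 -0.0632 [0.171 0.155 0.067] [ 0.5266 -0.0765  0.0872]
25.43 -0.01 -0.0435 [0.256 0.282 0.258] [ 0.5266 -0.0766  0.0872]
25.73 0.0 -0.0332 [0.399 0.315 0.354] [ 0.5267 -0.0766  0.0872]
```

```bash
cat >> h.py <<'E'
def tealbar(tag):
    c=camera_info("wrist"); p,d=snapshot("wrist"); cv2.imwrite(f"pics/{tag}.png",p)
    X=cloud(c,d); m=mask(p,(75,70,30),(100,255,255))
    m|=mask(p,(0,0,150),(180,80,255))
    m&=((abs(X[...,2]-.112)<.003)&(np.hypot(X[...,0]-.525,X[...,1]+.076)<.03)).astype(np.uint8)*255
    for b in blobs(m,60):
        (x,y,w,h,a),_=b
        P=X[y:y+h,x:x+w][m[y:y+h,x:x+w]>0]
        v=cv2.fitLine((P[:,:2]*1000).astype(np.float32),cv2.DIST_L2,0,.01,.01)[:,0]
        print(tag,b,P.mean(0).round(4),'fitline deg',np.degrees(np.arctan2(v[1],v[0])).round(2),cv2.minAreaRect((P[:,:2]*1000).astype(np.float32)))
E
python3 - <<'E'
from h import *
s=state();q=s['joint_positions'].copy()
def y(): 
    m=Rn.from_rotvec(state()['eef_rot']).as_matrix(); return np.degrees(np.arctan2(m[1,0],m[0,0]))
q[5]=-0.07; goto_joints(q); print(y()-90,state()['torque'].round(3)); tealbar("stop")
for f in (.25,.5,.75,1): 
    q[5]=-0.085-1.2566*f; goto_joints(q); s=state(); print(round(s['time'],2),s['torque'].round(3),s['force'].round(1))
print(y()-90); tealbar("back")
E
```

```text
-11.30121771491413 [-0.176 -1.015  0.133]
stop ([265, 255, 37, 96, 3022], [283.35, 300.6]) [ 0.521  -0.0751  0.112 ] fitline deg -11.07 ((523.64990234375, -75.65679168701172), (13.871524810791016, 43.657779693603516), 79.11450958251953)
26.44 [-0.023 -0.897  0.133] [ 4.6 -0.8 -3. ]
26.84 [ 0.091 -0.792  0.048] [ 4.9  0.3 -2.4]
27.24 [ 0.228 -0.73   0.072] [ 4.6  0.7 -2. ]
27.64 [ 0.357 -0.459  0.103] [ 3.3  1.5 -0.6]
61.35597147467021
back ([265, 254, 37, 97, 2791], [283.36, 298.46]) [ 0.5223 -0.0798  0.112 ] fitline deg 62.03 ((523.9078979492188, -76.48188018798828), (43.55613327026367, 13.778304100036621), 62.53371810913086)
```

View pics/stop.png

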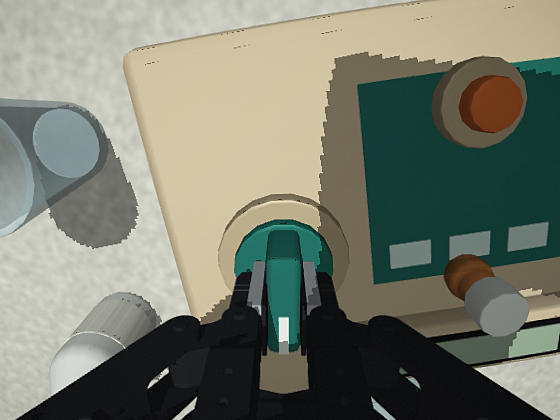

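View pics/back.png

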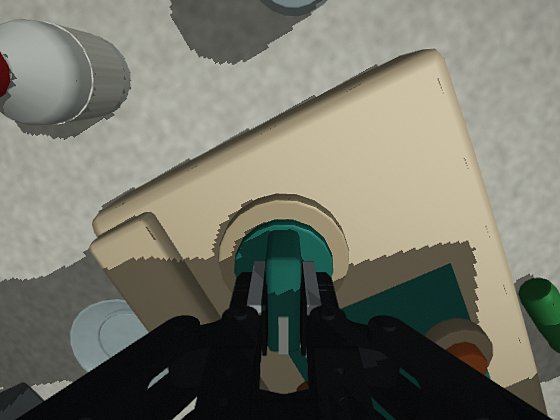

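The bar read -11° at the stop and about 62° now. Before letting go I'll check the detent phase with static averaged torques within ±quarter click, since the start angle is not a whole number of clicks from the stop.

```bash
python3 - <<'E'
from h import *
s=state();q=s['joint_positions'].copy()
for dj in (0,-.04,-.08,-.04,0,.04,.08,.04,0):
    q[5]=-1.3416+dj; goto_joints(q); hold(.05); T=[]
    for i in range(6): T.append(state()['torque'][2]); hold(.02)
    print(round(state()['time'],2),dj,round(state()['joint_positions'][5],4),round(np.mean(T),4),round(np.std(T),3))
E
```

```text
28.09 0 -1.341 0.0393 0.023
28.49 -0.04 -1.3808 -0.0141 0.021
28.89 -0.08 -1.4208 -0.0884 0.014
29.29 -0.04 -1.3821 -0.0585 0.027
29.69 0 -1.3423 0.0374 0.042
30.09 0.04 -1.3025 0.1045 0.007
30.49 0.08 -1.2623 -0.0077 0.028
30.89 0.04 -1.3013 0.0819 0.035
31.29 0 -1.3409 0.0506 0.039
```

Restoring torque passes through zero at j6≈-1.362, and adding four clicks to that puts the stop at ≈-0.105, where the contact was found. I'll release there and look at where it settles.

```bash
python3 - <<'E'
from h import *
s=state();q=s['joint_positions'].copy()
q[5]=-1.362; goto_joints(q); tealbar("pre")
command_gripper(0.45); 
s=state(); print(s['time'],s['force'],s['torque'],s['opening']); tealbar("rel")
p=s['tool_pos'].copy(); p[2]=.19; servo_line(p,rate=.12)
tealbar("up"); print(state()['time'])
E
```

```text
pre ([265, 255, 37, 96, 2785], [283.38, 298.14]) [ 0.5223 -0.08    0.112 ] fitline deg 63.47 ((524.2760620117188, -76.47799682617188), (43.653995513916016, 13.822423934936523), 62.68314743041992)
31.9583 [-0.11368701  0.61091746 -0.29980715] [-0.00946633 -0.05461084 -0.02882823] 0.45196894969790946
rel ([264, 256, 36, 97, 2903], [281.76, 299.76]) [ 0.5225 -0.0799  0.1119] fitline deg 63.47 ((524.5023803710938, -76.26102447509766), (44.509857177734375, 13.940500259399414), 63.66444396972656)
up ([271, 186, 22, 62, 1201], [281.73, 214.79]) [ 0.5232 -0.0784  0.112 ] fitline deg 63.01 ((524.208984375, -76.51335144042969), (43.01777648925781, 13.868160247802734), 63.27680206298828)
33.0667
```

View pics/up.png

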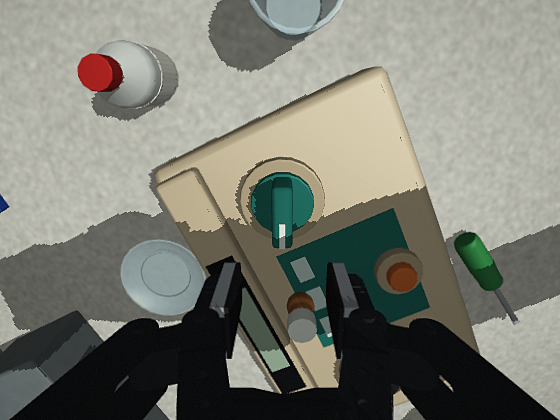

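The dial stayed at about 63.2° after release, which is 72° from the stop estimate of about -9°. The starting angle (89.5°) was about half a click off this grid, so I'll test it directly: offset by 5°, release, and see whether it springs back to 63°.

```bash
python3 - <<'E'
from h import *
s=state();q=s['joint_positions'].copy()
p=s['tool_pos'].copy(); p[0]=.5245;p[1]=-.0763;p[2]=.0865; servo_line(p,rate=.12)
command_gripper(0.0)
q=state()['joint_positions'].copy(); j=q[5]; print(j)
for dj in (0,-.045,-.09):
    q[5]=j+dj; goto_joints(q); hold(.05); T=[]
    for i in range(4): T.append(state()['torque'][2]); hold(.02)
    print(round(state()['time'],2),dj,round(np.mean(T),4))
tealbar("n1")
command_gripper(0.45); tealbar("n2"); print(state()['time'],state()['torque'][2])
E
```

```text
-1.3630942314134107
34.79 0 0.011
35.16 -0.045 -0.0429
35.52 -0.09 0.0175
n1 ([265, 256, 37, 98, 2725], [283.33, 299.1]) [ 0.5227 -0.0801  0.112 ] fitline deg 68.64 ((523.9667358398438, -76.53874206542969), (43.53492736816406, 13.791285514831543), 68.9128646850586)
n2 ([264, 255, 37, 100, 2891], [282.0, 299.65]) [ 0.5229 -0.08    0.1119] fitline deg 68.25 ((524.3185424804688, -76.60352325439453), (43.886009216308594, 14.04222583770752), 68.01952362060547)
35.9917 0.026341244358269664
```

```bash
python3 - <<'E'
from h import *
hold(.3); tealbar("n3")
p=state()['tool_pos'].copy(); p[2]=.14; servo_line(p,rate=.15); tealbar("n4"); print(state()['time'])
E
```

```text
n3 ([265, 256, 37, 96, 2871], [282.89, 299.02]) [ 0.5228 -0.0802  0.1119] fitline deg 68.37 ((524.3914184570312, -76.4293441772461), (44.30065155029297, 14.054435729980469), 67.97994995117188)
n4 ([271, 211, 27, 75, 1689], [283.82, 244.76]) [ 0.5232 -0.0794  0.1119] fitline deg 67.69 ((524.3965454101562, -76.36714172363281), (43.39013671875, 13.89696979522705), 67.47960662841797)
36.8917
```

The dial stayed near 68° too, so vision alone doesn't fix the click grid and I need a cleaner torque profile. First I'll check whether repeated state reads average the noise at no time cost.

```bash
python3 - <<'E'
from h import *
T=np.array([state()['torque'] for _ in range(20)]); print(T.std(0),T[:3],state()['time'])
L=[]
for i in range(6): hold(.01); L.append(state()['torque'][2])
print(np.round(L,3),state()['time'])
print(state()['joint_efforts'])
tealbar("n5")
E
```

```text
[0.00000000e+00 8.67361738e-19 0.00000000e+00] [[ 0.0432086   0.00623855 -0.01227283]
 [ 0.0432086   0.00623855 -0.01227283]
 [ 0.0432086   0.00623855 -0.01227283]] 36.8917
[-0.037  0.045  0.006  0.028  0.004  0.018] 36.9417
[-3.40317318e-03 -3.71074355e+01  2.74239260e+01 -7.83375464e-02
  2.13191786e-03 -4.17979336e-06]
n5 ([268, 212, 27, 77, 1675], [281.35, 246.33]) [ 0.5232 -0.0792  0.1119] fitline deg 68.2 ((524.592041015625, -76.3353500366211), (44.09922409057617, 13.834137916564941), 68.50381469726562)
```

Wrist noise is white from step to step, but `joint_efforts[5]` is noise-free at about 0 in free air, so it is the torque sensor to use. I'll regrasp, scan one click cleanly, re-touch the stop gently, and derive the grid.

```bash
python3 - <<'E'
from h import *
import time
p=state()['tool_pos'].copy(); p[2]=.0865; servo_line(p,rate=.15)
print(state()['joint_efforts'][5])
command_gripper(0.0)
q=state()['joint_positions'].copy(); j=q[5]
L=[]
def st(j):
    q[5]=j; goto_joints(q); s=state(); L.append((j,s['joint_positions'][5],s['joint_efforts'][5],s['torque'][2])); return s
print(state()['time'],j,state()['joint_efforts'][5])
for i in range(13): st(j+.027*i)
print(state()['time']); print(np.round(L,4)); np.save('scan.npy',L)
E
```

```text
-8.303391894060042e-06
37.8417 -1.4531106532992017 -0.019764305907301605
41.0917
[[-1.4531 -1.4531 -0.0233 -0.0596]
 [-1.4261 -1.4265 -0.0388 -0.0712]
 [-1.3991 -1.3998 -0.0442 -0.0747]
 [-1.3721 -1.373  -0.0016  0.0271]
 [-1.3451 -1.3461  0.028  -0.0157]
 [-1.3181 -1.3191  0.0671  0.0482]
 [-1.2911 -1.2919  0.0119 -0.0378]
 [-1.2641 -1.265   0.0257 -0.0297]
 [-1.2371 -1.2381  0.022   0.0216]
 [-1.2101 -1.2109 -0.0261 -0.0717]
 [-1.1831 -1.184  -0.0105 -0.0154]
 [-1.1561 -1.1569 -0.0438 -0.0323]
 [-1.1291 -1.13   -0.0275 -0.0019]]
```

The scan shows a stable click centre at j6≈-1.365, with humps at about -1.21 and -1.53, which matches the stop-based grid. The scan crossed into click 3, so I'll redo it cleanly: touch the stop gently, then go back four clicks.

```bash
python3 - <<'E'
from h import *
q=state()['joint_positions'].copy(); L=[]
def st(j):
    q[5]=j; goto_joints(q); s=state(); L.append((s['time'],j,s['joint_positions'][5],s['joint_efforts'][5],s['torque'][2])); return s
for j in (-.7,-.20,-.14,-.115,-.095,-.08,-.065,-.05,-.035):
    s=st(j)
    if s['joint_efforts'][5]>.25 or s['torque'][2]>.33: break
print(np.round(L,4))
E
```

```text
[[ 4.15833e+01 -7.00000e-01 -7.02800e-01  5.69000e-02  2.38000e-02]
 [ 4.21333e+01 -2.00000e-01 -2.03000e-01 -2.60000e-02 -2.35000e-02]
 [ 4.23833e+01 -1.40000e-01 -1.42700e-01 -2.27000e-02 -2.24000e-02]
 [ 4.26333e+01 -1.15000e-01 -1.16700e-01 -5.70000e-03  1.74000e-02]
 [ 4.28833e+01 -9.50000e-02 -9.60000e-02  3.06000e-02  8.64000e-02]
 [ 4.31333e+01 -8.00000e-02 -8.03000e-02  8.95000e-02  8.52000e-02]
 [ 4.33833e+01 -6.50000e-02 -6.50000e-02  1.59900e-01  1.57000e-01]
 [ 4.36333e+01 -5.00000e-02 -5.04000e-02  2.52900e-01  2.74400e-01]]
```

The stop contact extrapolates to j6=-0.105, so four clicks back is -1.362, the same as the measured detent centre. Turning back and releasing.

```bash
python3 - <<'E'
from h import *
q=state()['joint_positions'].copy()
q[5]=-.75; goto_joints(q); q[5]=-1.3625; goto_joints(q); s=state(); print(s['joint_positions'][5],s['joint_efforts'][5])
command_gripper(0.45)
p=state()['tool_pos'].copy(); p[2]=.16; servo_line(p,rate=.15)
tealbar("fin"); print(state()['time'])
command_gripper(0.0)
# approach above the key, shut fingers
for yw in (90,63,180): 
    qq=solve_ik([.4675,.0235,.12],down(np.radians(yw))); print(yw,qq)
E
python3 - <<'E'
import sys; sys.path.insert(0,'.')
import os; os.chdir('.')
from h import *
# key centre from w1: mask orange, ray to z=.083
c=dict(np.load("w1.npz")); d=c.pop('d'); p=cv2.imread("pics/w1.png")
m=mask(p,(3,150,60),(16,255,255)); m[:165]=0;m[225:]=0;m[:,:220]=0;m[:,300:]=0
X=cloud(c,d); k=(abs(X[...,2]-.083)<.003)&(m>0)
print(X[k].mean(0),cv2.minEnclosingCircle((X[k][:,:2]*1000).astype(np.float32)))
E
```

```text
-1.3601990279642957 0.019108984270133078
fin ([272, 199, 24, 70, 1426], [283.64, 231.27]) [ 0.523  -0.0789  0.1119] fitline deg 63.4 ((524.35302734375, -76.63922119140625), (43.20680236816406, 13.736905097961426), 63.382659912109375)
46.025
90 [-0.08800865  0.09013053 -0.50370203  0.97696376  0.         -0.08800865]
63 [-0.08800865  0.09013053 -0.50370203  0.97696376  0.          0.38323025]
180 [-0.08800865  0.09013053 -0.50370203  0.97696376  0.         -1.65880498]
[0.46735791 0.02500059 0.08309988] ((466.5841369628906, 25.21152687072754), 11.903499603271484)
```

View pics/fin.png

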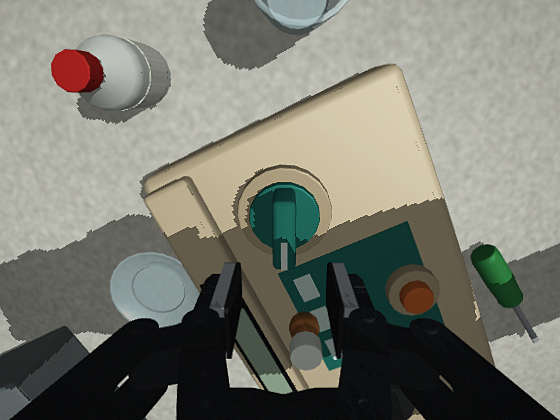

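The bar rests at 63.4°, vertical at (284,230). The key centre is (0.467,0.025) with an 11.9 mm radius, which fits. Pressing the key with shut fingers.

```bash
python3 - <<'E'
from h import *
move_to([.467,.025,.13],down(np.pi))
f0=np.mean([ (hold(.01),state()['force'][2])[1] for _ in range(5)]); print(state()['time'],state()['opening'],f0)
servo_line([.467,.025,.087],rate=.08)
z=.087; down_ok=False
for z in (.084,.082,.080,.0785,.0775,.077,.0765,.076,.0755,.075,.0745,.074):
    servo_line([.467,.025,z],rate=.03); s=state(); f=s['force'][2]-f0
    print(round(s['time'],2),z,s['tool_pos'][2].round(4),round(f,2),s['force'][:2].round(1))
    if f>9: break
hold(.2); print(state()['tool_pos'],state()['force'])
p,d=snapshot("side"); cv2.imwrite("pics/press.png",cv2.resize(p[180:310,230:390],None,fx=5,fy=4.6)[:600])
E
```

```text
47.075 0.002099887828874293 0.49783187645012594
48.01 0.084 0.0843 -0.67 [-0.4  0.7]
48.26 0.082 0.0824 2.08 [-0.1  0.3]
48.51 0.08 0.0803 1.71 [ 0.5 -0.1]
48.76 0.0785 0.0788 2.57 [ 0.6 -0.9]
49.01 0.0775 0.0778 3.84 [1.6 1.1]
49.26 0.077 0.0773 3.85 [ 2.5 -0.7]
49.51 0.0765 0.077 6.38 [2.5 0.2]
49.76 0.076 0.0769 9.38 [-0.2  0.5]
[0.46762122 0.0249848  0.07694259] [ 0.60398236  0.41388393 10.21476734]
```

View pics/press.png

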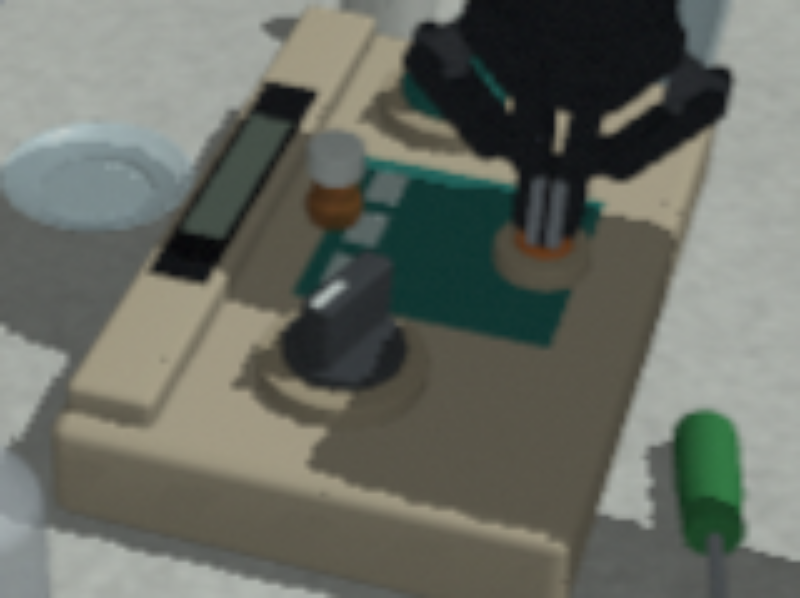

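The key bottomed out: z stalled at 0.0769 (6 mm of travel) while the force rose past 5 N to about 10 N. The picture shows the fingers on the key at (545,240), clear of everything else. Releasing and checking.

```bash
python3 - <<'E'
from h import *
servo_line([.467,.025,.10],rate=.06)
servo_line([.467,.025,.20],rate=.15)
move_to([.49,0.0,.27],down(np.radians(150)))
c=camera_info("wrist"); p,d=snapshot("wrist"); cv2.imwrite("pics/end.png",p)
X=cloud(c,d)
bars(X,(.5245,-.076)); bars(X,(.526,.117))
m=mask(p,(3,150,50),(16,255,255))>0
k=m&(np.hypot(X[...,0]-.467,X[...,1]-.025)<.011); print("key z",np.nanmedian(X[k][:,2]),k.sum())
p,_=snapshot("top"); cv2.imwrite("pics/endt.png",p); print(state()['time'],state()['force'])
E
```

```text
([189, 105, 22, 53, 823], [199.8, 130.61]) [ 0.5234 -0.0764  0.1119] ((524.134033203125, -75.69791412353516), (43.772789001464844, 14.344827651977539), 63.801185607910156)
key z 0.08324113797984362 392
52.0 [ 0.32840575  0.15940211 -0.44204073]
```

View pics/end.png

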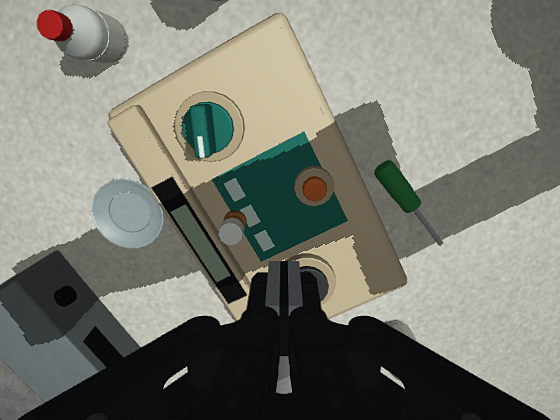

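View pics/endt.png

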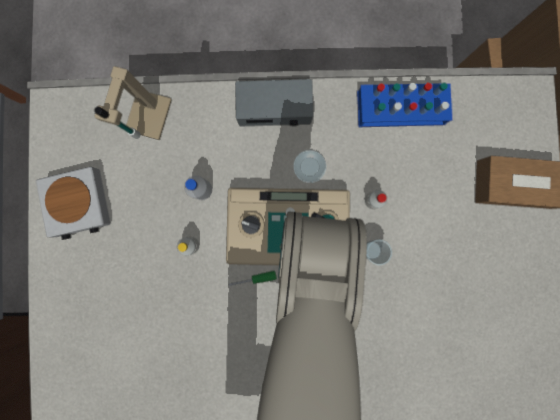

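The key is back up (z 0.083), the teal bar is at 63.8°, and the bystanders and grey dial look unmoved. The robot is clear, at 52 s. Handing in.

```bash
python3 -c "
from cell import *
print(hand_in())"
```

```text
the job is handed in; nothing more can be done
None
```

I turned the teal dial clockwise to its end stop, turned it back four clicks and let go. Then I pressed the orange store key fully down, released it, and handed the job in at about 52 s.

- **Stop:** I reached it twice, the second time because my own torque check had moved the dial about a click off. The highest torque I read was about 0.40 N m, under the 0.5 N m limit. On the second touch, contact extrapolated to joint 6 ≈ -0.105.
- **Four clicks:** Four clicks back from that contact is joint 6 ≈ -1.362. A separate torque scan put a click centre at about -1.365. After release the bar read 63.4–63.8°, against about -9° estimated for the stop, which is 72°.
- **Key:** It stopped at 6 mm of travel with about 10 N on it. Afterwards its top was back at 83 mm.
- **Rest of the bench:** The final pictures show the bystanders where they were. The grey dial also looked unmoved in the top picture; the gripper hid it from the final wrist view, so its angle was not re-measured.

**Checks that disagreed:**
- The dial's starting angle (89.5°) was about half a click off the click positions I found.
- When I let go of it about 5° off-centre as a test, it stayed there instead of settling into a click.

I therefore relied on the stop contact and the torque scan, which agreed, and released the dial at the click centre.

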